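# Gauge the seat depth of a radiator valve and show the reading

### The job

Take the depth gauge off its rest and slide its rod into the slanted open neck of the radiator valve until the collar stops on the rim, which pushes the small telltale pin in, then draw the rod out again. Finish while still holding the gauge in the gripper, level and still, with the nose of the rod over the lens of the face-up camera and 10 to 20 cm above it, so that the pin can be read. Leave the phone, carton, thermostat head and screwdriver where they are.

Things in the scene. Friction and masses are not known exactly. Their poses are not given: they have to be found in the camera images.
- gauge: Loose depth gauge, 0.26 kg. Origin on its axis at the collar's stop face; +x runs from nose to handle. x -70 to 0 mm: steel rod, 14 mm diameter, last 6 mm tapered to 9. 0 to +10: collar, 34 mm diameter. +10 to +100: square handle 24 x 24 mm, sides along y and z. Starts level on the rest, axis 70 mm above the table, nose to the robot; handle free of the rest from x = +16 to +76.
- nose (a point): Centre of the end face of the gauge's rod, 70 mm from the collar's stop face along the gauge's -x.
- pin (a joint): Telltale pin of the gauge: brass, 6 mm diameter, round end, standing out of the nose. 0 (start) = 20 mm out; the value grows (m) as it is pushed in, up to 0.019. Friction (about 2 N) keeps it where it is left. Full insertion pushes it in by 8 to 16 mm, depending on where the valve seat stands.
- rest: Fixed grey plastic rest, base 165 x 60 x 8 mm, with two notched posts 44 mm wide: one 58 mm high at its own x = +70 mm under the handle's end, one 63 mm high at x = -55 under the rod; notch cheeks 8 mm higher. Origin under the base's centre; the gauge lies along its x axis, collar face near x = -20 mm, nose towards -x.
- valve: Fixed radiator valve on a steel plate 170 x 70 x 10 mm, with a level brass pipe along its own x, top 60 mm above the table. Origin under the plate's centre. The slanted neck rises from it towards its own +x, away from the robot.
- neck: The valve's open slanted neck, a brass guide tube, 34 mm outer, 18 mm inner diameter. Origin at the centre of the mouth, in the rim's plane, 100 mm above the table. +z is the tube's axis out of the mouth, 30 degrees above level, away from the robot. The rod is fully in when the gauge's origin is here with gauge +x along this +z; only the pin touches the seat inside.
- camera: Fixed small black round camera lying face up, 56 mm diameter, 29 mm high. Origin under its centre.
- lens (a point): Centre of the camera's lens, on top, 29 mm above the table.
- phone: Bystander: black desk phone, about 190 x 150 x 130 mm. Origin under its centre.
- carton: Bystander: cardboard carton 120 x 180 x 60 mm. Origin under its centre.
- thermostat_head: Bystander: white thermostat head standing upright, 50 mm diameter, 72 mm high. Origin under its centre.
- screwdriver: Bystander: screwdriver lying on the table, about 200 mm long. Origin near its middle.
Mind the look-alikes: they are no part of the job. Of the things that look like the gauge, the middle-sized one is meant. What is shaped like the valve but green is not meant.

How it is judged:
By the outcome, as a careful person would: the job done as asked, in the order asked, and still so for the second after the job is handed in, while the arm keeps its last pose, push and grip.
It also fails if it takes over 51 s, if anything falls off the work surface, if the arm or the gripper's body presses on something with over 40 N, if the wrist force passes 120 N, or if a joint passes its speed limit or range.

### The arm

A 6-joint arm with a two-finger parallel gripper is mounted at the origin on the work surface. World frame = base frame: x ahead of the robot, y to its left, z up, the work surface at z = 0. Lengths are in m, angles in rad, forces in N, time in s.
With the tool pointing down it reaches from about 0.325 to 0.75 m from the base axis. Payload 7.6 kg.
Tool frame: the origin (TCP) lies on the mounting face of the last link; the fingertips stand 173 mm ahead of it and the grasp point (between the pads) lies robot.grip_point_offset ahead of it (robot.grip_point_offset is the distance from the TCP to the grasp point, in m); z points along the fingers, y is the direction in which the jaws open and shut (so a half turn about z gives the same grasp; the last joint's range is limited). The gripper opens to 85 mm and grips with 20 to 120 N. Pads are 22 mm wide; open, the fingers measure 114 mm over their backs; the gripper's body (76 mm by 85 mm) begins 54 mm behind the grasp point. The pads swing forward as they close: fully open they stand 13 mm farther back than shut.
Start: joints at [1.075, 0.052, 1.401, -0, 1.689, -0.07], TCP at [0.217, 0.478, 0.405] pointing down, gripper open.
Joint ranges: [-2.9, 2.9], [-0.91, 2.17], [0.12, 2.37], [-1.06, 4.2], [0.26, 2.73], [-2.93, 2.93]. Speed limits (rad/s): [2.57, 2.57, 3.01, 3.14, 3.14, 3.14].

### API

Orientations are given as a unit quaternion [x, y, z, w].
In Python, from station import robot gives the robot as it stands. The module is installed in compiled form; this text tells all that it offers.
- The arm moves only by the tool play_rows, never from a script. Its argument "deltas" is one flat list of numbers, 7 for each row, row after row: the turn, a rotation vector about the world's x, y, z in rad, then the shift along the world's x, y, z in mm, then the gripper's target within -1 to 1 (fully open at 1, half-way at 0, shut at -1). In form: [wx, wy, wz, tx, ty, tz, fingers, wx, wy, wz, tx, ty, tz, fingers, ...]. A call has 1 to 12 rows; each row is the pose to reach, as a shift and turn from the pose commanded when the call began; what a row does not reach only later rows make up. A row lasts 1/8 s, in which the tool goes at most 62.5 mm and 10.7 degrees, less where a joint would pass 70% of its speed; a pose out of reach is approached as far as the arm can. A call with a gripper value outside its range is refused whole. The fingers move at their own pace and stop on an object; "newtons" is the grip in N (left out, the last holds). Time passes only in rows, so rows that repeat a pose let the fingers close. It gives the time, the measured TCP pose, the force and the opening at its end, in the units of the state.
- robot.observe(): the state, without advancing time (a new reading comes with each control period).
- robot.grab_frame(name): name is "side" or "top"; returns the picture (420x560x3 uint8, red, green, blue); there is no depth.
- robot.camera_params(name): a dict with "vfov" (degrees; the focal length in pixels is half the picture's height over the tangent of half this angle, whatever the lens; pixels are square), "cx", "cy" (the principal point, pixels), "R" (3x3) and "t" (3): a world point X has camera coordinates R X + t. Camera axes: x right, y down, z forward; pixel columns grow to the right and rows downward; lengths in m; the calibration is good to about 2 mm. A picture is of the moment at which its call begins. camera_params takes no time and is no camera call.
- robot.job_done(): hands the job in, once; it reports no verdict.
The state is a dict: "t": time; "q": joint angles; "qd": joint speeds; "effort": joint torques, N m; "tool_pos": TCP position; "orientation": TCP orientation; "contact_force": force on the tool from outside, world axes, zero at the start; "wrist_torque": the same for the moment, N m; "grip_width": finger opening in m.
Only numpy, scipy, OpenCV 4.12 (cv2) and the standard library are available. Lean on these libraries where they do the work, as an engineer would, in place of code of your own. Each camera call takes 0.05 s, during which the arm holds its last target.

## Working session

There is one attempt and no reset: what is moved stays moved. The work goes in short steps, Python scripts to look and compute and a tool call to move; the robot and the scene stay as the last step left them, time stands still between calls to the robot, and variables do not carry over. Pictures are saved under pics/ and viewed, and the job is handed in when it is done.

Besides the shell and the picture viewer there is one more tool, called by a JSON object that holds its "name" and its "arguments", one argument or row to a line. play_rows: Moves the arm, as the interface text tells. Its arguments: {"type":"object","properties":{"deltas":{"type":"array","items":{"type":"number"}},"newtons":{"type":"number"}},"required":["deltas"]}

```bash
mkdir -p pics; ls
python3 - <<'E'
from station import robot
import cv2,numpy as np
print(robot.observe(), robot.grip_point_offset)
for n in ("side","top"):
    f=robot.grab_frame(n); cv2.imwrite(f"pics/{n}0.png",f[:,:,::-1]); np.save(f"pics/{n}0.npy",f)
    print(n,robot.camera_params(n))
E
```

```text
pics
{'t': 0.0, 'q': array([ 1.07467151e+00,  5.28295233e-02,  1.40175065e+00, -1.61054396e-05,
        1.68861997e+00, -7.03137125e-02]), 'qd': array([-2.73592429e-04, -6.31269959e-04, -1.14881622e-03,  7.71558409e-04,
        6.86560607e-05,  1.16591330e-03]), 'effort': array([ 2.14359711e-04, -3.81663322e+01, -3.60189199e+01, -1.07467451e-04,
        6.21846761e-03, -7.28346492e-06]), 'tool_pos': array([0.21682605, 0.47809316, 0.40386292]), 'orientation': array([ 2.11301585e-01,  9.77420582e-01, -7.73961229e-04, -2.16926529e-04]), 'contact_force': array([ 0.26527278, -0.27847658, -0.55063946]), 'wrist_torque': array([ 0.03046946,  0.01766738, -0.04660569]), 'grip_width': 0.08570147604931315} 0.1547
side {'vfov': 43.304834062841756, 'cx': 281.9528014257261, 'cy': 214.93814903538936, 'R': array([[ 0.90661542, -0.42183292, -0.01027009],
       [-0.30093385, -0.62933136, -0.716506  ],
       [ 0.29578253,  0.652686  , -0.69750532]]), 't': array([-0.44451276,  0.25375178,  1.19614559])}
top {'vfov': 49.68649583622264, 'cx': 281.5511663036007, 'cy': 208.27252185538833, 'R': array([[ 0.00685421, -0.999802  ,  0.01868097],
       [-0.99629322, -0.00842972, -0.08560814],
       [ 0.08574866, -0.01802494, -0.99615374]]), 't': array([0.03164293, 0.51517887, 1.12864608])}
```

View pics/side0.png

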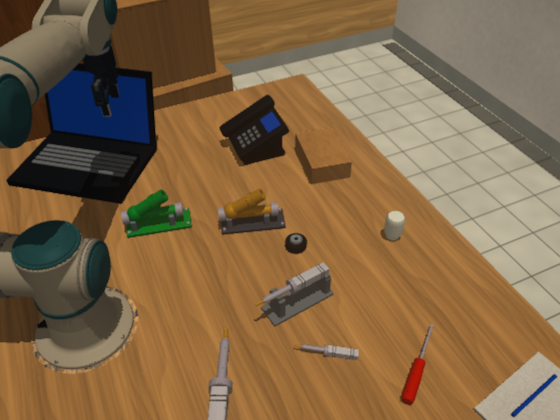

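View pics/top0.png

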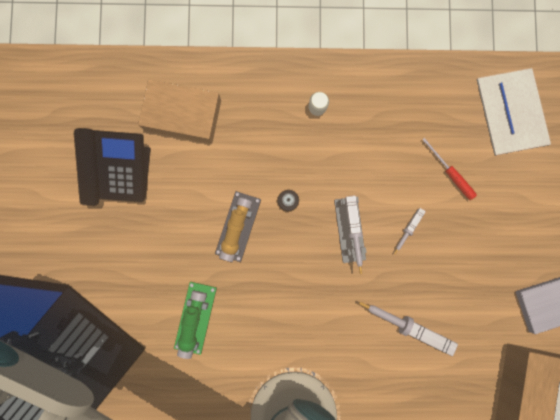

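The side view has three gauge-like things: a large one at (220,380), one on the rest at (298,285), and a small one at (328,351). The one on the rest is the middle-sized one. The brass valve is at (250,212) and the green look-alike is at (157,215). I'll enlarge both views to confirm.

Run:
```python
import cv2,numpy as np
s=cv2.imread('pics/side0.png');t=cv2.imread('pics/top0.png')
a=cv2.resize(s[170:330,200:360],None,fx=5,fy=5,interpolation=cv2.INTER_CUBIC)[:600]
cv2.imwrite('pics/c1.png',cv2.resize(s[250:330,240:345],None,fx=7,fy=7,interpolation=cv2.INTER_CUBIC))
cv2.imwrite('pics/c2.png',cv2.resize(s[180:260,210:315],None,fx=7,fy=7,interpolation=cv2.INTER_CUBIC))
cv2.imwrite('pics/c3.png',cv2.resize(t[185:280,300:440],None,fx=5.7,fy=5.7,interpolation=cv2.INTER_CUBIC))
cv2.imwrite('pics/c4.png',cv2.resize(t[180:270,200:310],None,fx=6.5,fy=6.5,interpolation=cv2.INTER_CUBIC))
```

```text
(no output)
```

View pics/c1.png

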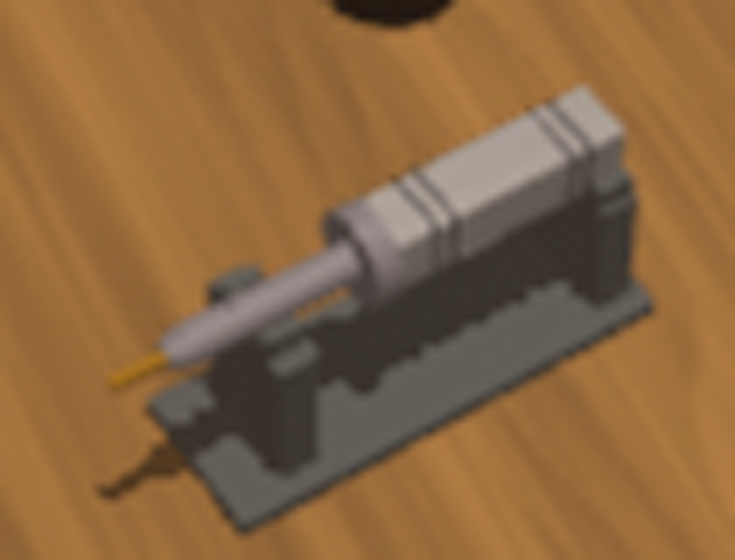

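View pics/c2.png

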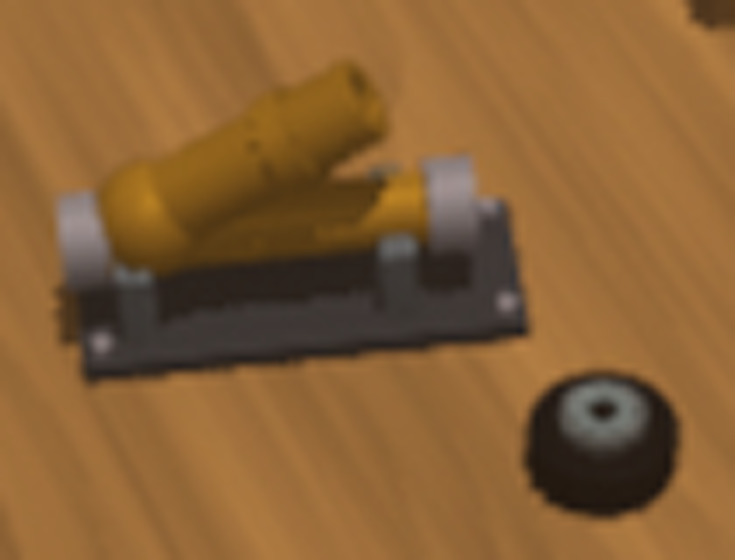

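View pics/c3.png

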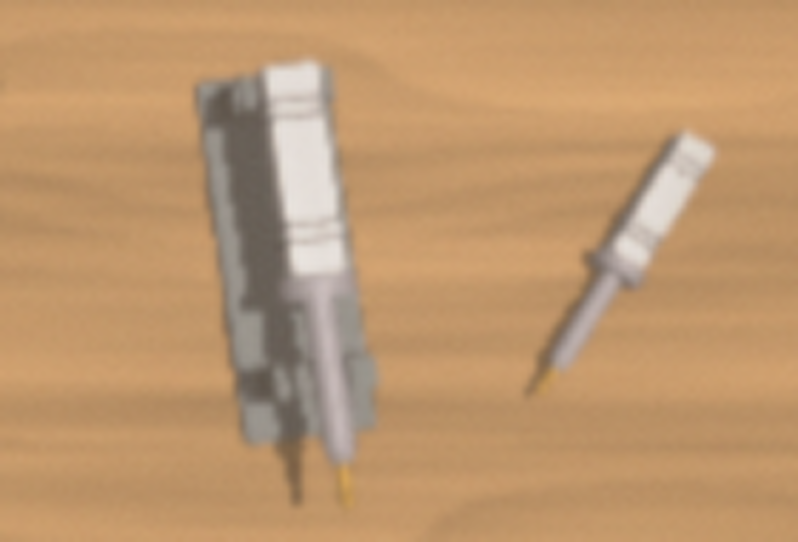

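View pics/c4.png

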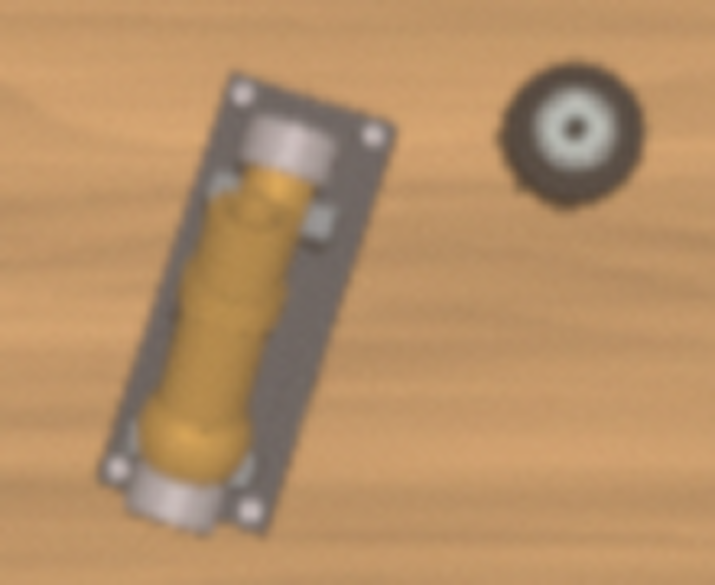

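```bash
cat > h.py <<'E'
import numpy as np,cv2
from station import robot
C={}
for n in ("side","top"):
    p=robot.camera_params(n); f=210/np.tan(np.radians(p['vfov'])/2)
    K=np.array([[f,0,p['cx']],[0,f,p['cy']],[0,0,1]]); C[n]=(K,np.array(p['R']),np.array(p['t']))
def proj(n,X):
    K,R,t=C[n]; c=np.atleast_2d(X)@R.T+t; u=c@K.T; return u[:,:2]/u[:,2:]
def tri(us,ut):
    P=[C[n][0]@np.c_[C[n][1],C[n][2]] for n in ("side","top")]
    X=cv2.triangulatePoints(P[0],P[1],np.array(us,float).reshape(2,1),np.array(ut,float).reshape(2,1))[:,0]
    X=X[:3]/X[3]
    e=[np.linalg.norm(proj("side",X)[0]-us),np.linalg.norm(proj("top",X)[0]-ut)]
    return X,e
def ray(n,u,z):
    K,R,t=C[n]; d=R.T@np.linalg.inv(K)@np.array([u[0],u[1],1]); o=-R.T@t
    return o+d*(z-o[2])/d[2]
def cr(c,f,off): return (np.array(c)+.5)/f-.5+np.array(off)
E
cat > m1.py <<'E'
from h import *
c1=lambda a:cr(a,7,(240,250)); c2=lambda a:cr(a,7,(210,180)); c3=lambda a:cr(a,5.7,(300,185)); c4=lambda a:cr(a,6.5,(200,180))
for nm,s,t in [("pintip",c1((112,382)),c3((346,507))),("nose",c1((172,348)),c3((341,460))),
 ("hfar+y",c1((585,88)),c3((263,68))),("hfar-y",c1((625,128)),c3((327,62))),
 ("hnear+y",c1((370,198)),c3((292,275))),("hnear-y",c1((412,243)),c3((347,272))),
 ("bolt lo-",c2((100,343)),c4((250,510))),("bolt hi-",c2((508,302)),c4((373,135))),("bolt hi+",c2((490,208)),c4((242,95))),
 ("mouth",c2((365,97)),c4((255,205))),("lens",c2((603,410)),c4((575,128)))]:
    X,e=tri(s,t); print(nm,np.round(X*1000,1),np.round(e,2))
print("bolt lo+ ",ray("top",c4((117,468)),.013))
for n in C: K,R,t=C[n]; print(n,-R.T@t,K[0,0])
E
python3 m1.py
```

```text
pintip [ 355.3 -154.5   69.5] [0.23 0.28]
nose [ 376.  -152.4   72.3] [0.54 0.66]
hfar+y [ 540.5 -118.8   79.1] [0.2  0.26]
hfar-y [ 541.7 -144.6   85.8] [0.06 0.08]
hnear+y [ 454.3 -131.    80.7] [0.78 1.  ]
hnear-y [ 456.8 -154.3   82.7] [1.2  1.51]
bolt lo- [388.6 144.5  13.8] [0.01 0.02]
bolt hi- [536.1  98.2  13.7] [0.2  0.29]
bolt hi+ [552.  149.8  12.1] [0.31 0.45]
mouth [499.3 138.1 100.7] [0.39 0.58]
lens [537.8  19.3  28.7] [0.16 0.22]
bolt lo+  [0.40441855 0.19644861 0.013     ]
side [ 0.12556566 -0.80852365  1.01156741] 528.985038354442
top [0.41627244 0.05632326 1.16781739] 453.58216689580826
```

Measured points against the text:

| Item | Measured | Expected |
|---|---|---|
| Gauge pin tip | z 70 mm | 70 mm |
| Gauge handle top | z 82 mm | 82 mm |
| Plate bolts | z 13 mm | just above the 10 mm plate |
| Neck mouth | z 101 mm | 100 mm |
| Lens | z 29 mm | 29 mm |

From these points the gauge yaw is about 7.0° and its origin about (443.5, -143.6). The valve yaw is about -17.45° and the mouth is at (499.3, 138.1). I'll overlay the models on the pictures, and at the same time move above the gauge.

{"name": "play_rows", "arguments": {
  "deltas": [0,0,0.05,25,-56,-8,1,0,0,0.15,70,-160,-20,1,0,0,0.25,110,-250,-40,1,0,0,0.35,150,-340,-50,1,0,0,0.45,200,-450,-60,1,0,0,0.5,240,-540,-70,1,0,0,0.548,272,-616,-84,1,0,0,0.548,272,-616,-84,1,0,0,0.548,272,-616,-84,1,0,0,0.548,272,-616,-84,1,0,0,0.548,272,-616,-84,1,0,0,0.548,272,-616,-84,1],
  "newtons": 60
}}

```text
t: 1.6
tool_pos: [0.4892, -0.1407, 0.3189]
orientation: [-0.059, 0.998, 0.0, -0.001]
contact_force: [0.1, 0.5, -0.6]
grip_width: 0.0853
```

```bash
cat > ov.py <<'E'
from h import *
def gauge_lines(o,R):
    L=[]
    th=np.linspace(0,2*np.pi,25)
    def circ(x,r): return np.c_[np.full(25,x),r*np.cos(th),r*np.sin(th)]
    for x,r in((-70,4.5),(-64,7),(0,7),(0,17),(10,17)): L.append(circ(x,r))
    for x in(10,100): L.append(np.array([[x,12,12],[x,-12,12],[x,-12,-12],[x,12,-12],[x,12,12]],float))
    for a,b in((12,12),(-12,12),(12,-12),(-12,-12)): L.append(np.array([[10,a,b],[100,a,b]],float))
    for a in(-7,7): L.append(np.array([[-64,a,0],[0,a,0]],float)); L.append(np.array([[-64,0,a],[0,0,a]],float))
    L.append(np.array([[-90,0,0],[-70,0,0]],float))
    return [(l/1000)@R.T+o for l in L]
def neck_lines(o,R):
    th=np.linspace(0,2*np.pi,37); L=[]
    for z,r in((0,17),(0,9),(-30,17)): L.append(np.c_[r*np.cos(th),r*np.sin(th),np.full(37,z)])
    L.append(np.array([[0,0,-60],[0,0,100]],float))
    return [(l/1000)@R.T+o for l in L]
def Rg(yaw,pitch):  # gauge x at yaw, raised by pitch (deg)
    y,p=np.radians([yaw,pitch])
    return cv2.Rodrigues(np.array([0,0,y]))[0]@cv2.Rodrigues(np.array([0,-p,0]))[0]
def Rn(yaw):
    G=Rg(yaw,30); return np.c_[G[:,1],G[:,2],G[:,0]]
def draw(n,img,Ls,box,f,out,col=(0,255,255)):
    x0,y0,x1,y1=box
    im=cv2.resize(img[y0:y1,x0:x1],None,fx=f,fy=f,interpolation=cv2.INTER_CUBIC)
    for L in Ls:
        p=(proj(n,L)-[x0,y0]+.5)*f-.5
        cv2.polylines(im,[np.round(p*16).astype(np.int32).reshape(-1,1,2)],False,col,1,cv2.LINE_AA,4)
    if out: cv2.imwrite(out,im)
    return im
E
python3 - <<'E'
from ov import *
s=cv2.imread('pics/side0.png');t=cv2.imread('pics/top0.png')
g=gauge_lines(np.array([.4435,-.1436,.070]),Rg(7.0,0)); k=neck_lines(np.array([.4993,.1381,.1]),Rn(-17.45))
a=draw("side",s,g,(245,255,345,325),4,None);b=draw("top",t,g,(320,185,390,285),4,None)
c=draw("side",s,k,(210,180,310,250),4,None);d=draw("top",t,k,(205,180,275,280),4,None)
W=np.zeros((600,800,3),np.uint8)
W[:280,:400]=a;W[300:580,:400]=c
W[:400,400:680]=b;cv2.imwrite('pics/o1.png',W)
cv2.imwrite('pics/o2.png',cv2.resize(d,None,fx=1.4,fy=1.4))
E
```

```text
(no output)
```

View pics/o1.png

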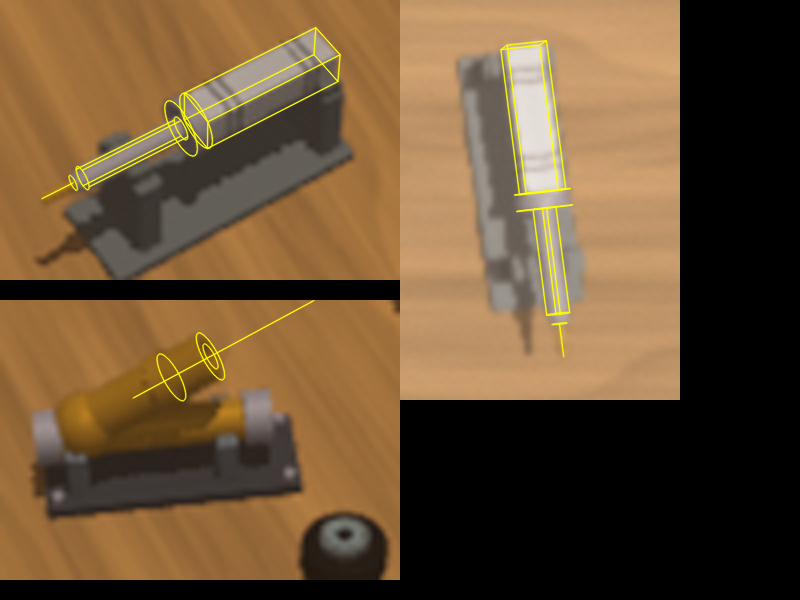

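View pics/o2.png

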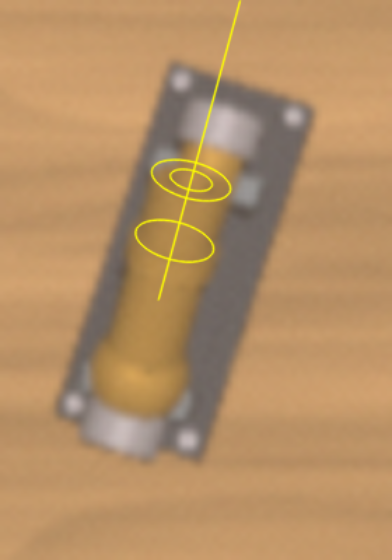

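Run:
```python
from ov import *
s=cv2.imread('pics/side0.png');t=cv2.imread('pics/top0.png')
def en(i): 
    i=cv2.convertScaleAbs(i,alpha=1.6,beta=-40); return i
k=neck_lines(np.array([.4993,.1381,.1]),Rn(-17.45))
W=np.zeros((600,800,3),np.uint8)
W[:400,:400]=draw("side",en(s),[],(235,180,275,220),10,None)
W[:400,400:]=draw("top",en(t),[],(220,190,260,230),10,None)
cv2.imwrite('pics/o3.png',W)
```

```text
(no output)
```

View pics/o3.png

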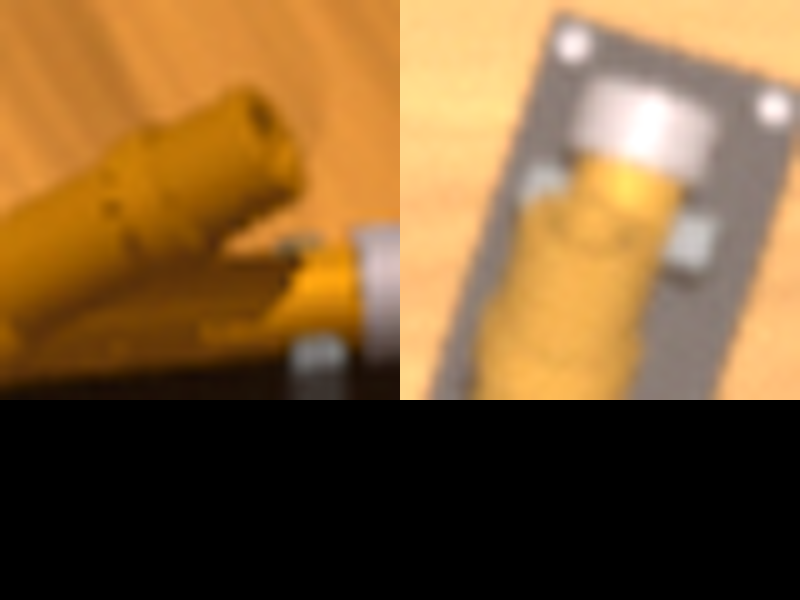

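Run:
```python
from ov import *
s=cv2.imread('pics/side0.png');t=cv2.imread('pics/top0.png')
en=lambda i: cv2.convertScaleAbs(i,alpha=1.6,beta=-40)
X,e=tri(cr((274,145),10,(235,180)),cr((200,215),10,(220,190)));print(X,e)
v=np.array([.4703,.1472]); h=np.array([np.cos(np.radians(-17.45)),np.sin(np.radians(-17.45))])
d=X[:2]-v; print("along",d@h*1e3,"lat",(d[1]*h[0]-d[0]*h[1])*1e3)
W=np.zeros((600,800,3),np.uint8)
k=neck_lines(np.array([*X[:2],.1]),Rn(-17.45))
W[:400,:400]=draw("side",en(s),k,(235,180,275,220),10,None)
W[:400,400:]=draw("top",en(t),k,(220,190,260,230),10,None)
cv2.imwrite('pics/o4.png',W)
print(robot.observe()['t'],robot.observe()['tool_pos'],robot.observe()['orientation'])
```

```text
[0.49932708 0.13650681 0.09985216] [np.float64(0.44033492186136913), np.float64(0.6539072415211344)]
along 30.897824220815558 lat -1.4966305902234973
1.6 [ 0.48916234 -0.14067949  0.31890338] [-5.89683485e-02  9.98258627e-01  4.76483509e-04 -1.48992557e-03]
```

View pics/o4.png

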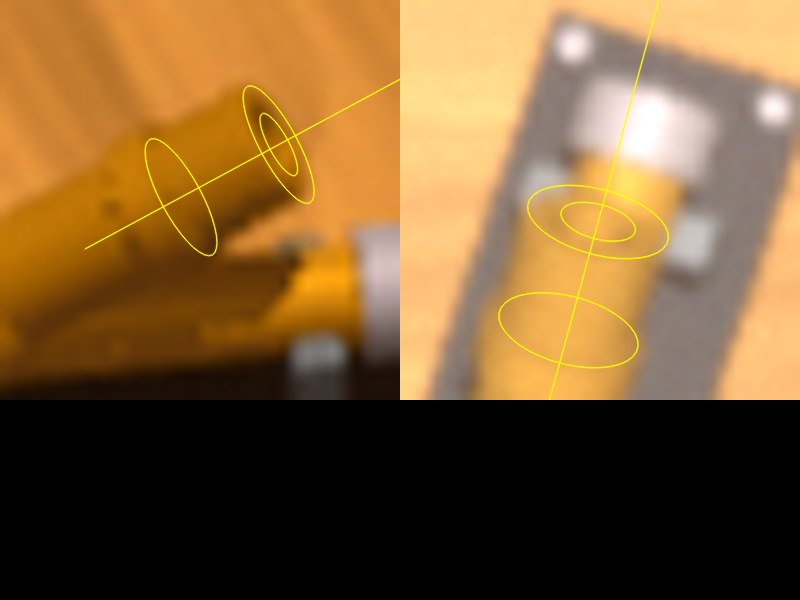

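The gauge overlay fits both views. The neck overlay fits to about 1 px, so I'll finish that alignment relative to the gauge once it's held. Next is the descent in two stages.

{"name": "play_rows", "arguments": {
  "deltas": [0,0,0,0,0,-15,1,0,0,0,0,0,-30,1,0,0,0,0,0,-40,1,0,0,0,0,0,-50,1,0,0,0,0,0,-50,1,0,0,0,0,0,-50,1]
}}

```text
t: 2.35
tool_pos: [0.489, -0.1378, 0.2712]
orientation: [-0.061, 0.998, -0.0, 0.0]
contact_force: [-0.3, 0.3, 0.1]
grip_width: 0.0851
```

Run:
```python
from h import *
o=robot.observe();print(o['tool_pos'],o['orientation'],o['q'])
for n in C: cv2.imwrite(f"pics/{n}1.png",robot.grab_frame(n)[:,:,::-1])
s=cv2.imread('pics/side1.png')[200:330,220:380];t=cv2.imread('pics/top1.png')[150:300,290:430]
cv2.imwrite('pics/p1.png',cv2.hconcat([cv2.resize(s,(400,325)),cv2.resize(t,(303,325))]))
```

```text
[ 0.48897528 -0.13784297  0.27119707] [-6.11266652e-02  9.98129933e-01 -1.26181300e-04  3.88412896e-04] [-3.47484649e-01  9.10151935e-02  1.63080718e+00  7.80023372e-05
  1.41895714e+00 -2.04062234e+00]
```

View pics/p1.png

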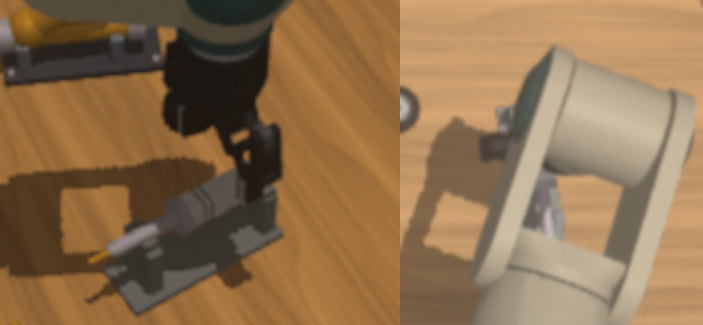

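The fingers straddle the handle just behind the collar grooves, with the jaws across it. I'll go down and close.

{"name": "play_rows", "arguments": {
  "deltas": [0,0,0,0,0,-12,1,0,0,0,0,0,-25,1,0,0,0,0,0,-38,1,0,0,0,0,0,-46,1,0,0,0,0,0,-46,1,0,0,0,0,0,-46,-0.2,0,0,0,0,0,-46,-0.5,0,0,0,0,0,-46,-1,0,0,0,0,0,-46,-1,0,0,0,0,0,-46,-1,0,0,0,0,0,-46,-1,0,0,0,0,0,-46,-1],
  "newtons": 60
}}

```text
t: 3.95
tool_pos: [0.489, -0.138, 0.2253]
orientation: [-0.061, 0.998, -0.0, 0.0]
contact_force: [-0.5, -1.4, 5.5]
grip_width: 0.0232
```

{"name": "play_rows", "arguments": {
  "deltas": [0,0,0,0,0,3,-1,0,0,0,0,0,8,-1,0,0,0,0,0,16,-1,0,0,0,0,0,32,-1,0,0,0,0,0,55,-1,0,0,0,0,0,80,-1,0,0,0,0,0,105,-1,0,0,0,0,0,120,-1,0,0,0,0,0,130,-1,0,0,0,0,0,130,-1,0,0,0,0,0,130,-1],
  "newtons": 80
}}

```text
t: 5.32
tool_pos: [0.4887, -0.1378, 0.3537]
orientation: [-0.061, 0.998, 0.0, -0.001]
contact_force: [-0.3, 1.0, -3.5]
grip_width: 0.0227
```

Run:
```python
from ov import *
o=robot.observe();print(o['t'],o['tool_pos'],o['orientation'],o['grip_width'],o['contact_force'])
for n in C: cv2.imwrite(f"pics/{n}2.png",robot.grab_frame(n)[:,:,::-1])
s=cv2.imread('pics/side2.png');t=cv2.imread('pics/top2.png')
g=gauge_lines(np.array([.4433,-.1436,.200]),Rg(7.0,0))
u=proj("side",g[0])[0].astype(int);v=proj("top",g[0])[0].astype(int);print(u,v)
bs=(u[0]-30,u[1]-60,u[0]+70,u[1]+40);bt=(v[0]-60,v[1]-80,v[0]+40,v[1]+20)
cv2.imwrite('pics/p2.png',cv2.hconcat([draw("side",s,g,bs,4,None),draw("top",t,g,bt,4,None)]))
Q=Rg(-17.45,30)@Rg(7,0).T;print(cv2.Rodrigues(Q)[0].ravel())
```

```text
5.325 [ 0.48872478 -0.13781082  0.35370045] [-6.10557209e-02  9.98133943e-01  4.21268047e-04 -8.08312070e-04] 0.02272104494602055 [-0.31444058  0.95927317 -3.47881381]
[259 259] [368 268]
[-0.04803958 -0.52532648 -0.41688012]
```

View pics/p2.png

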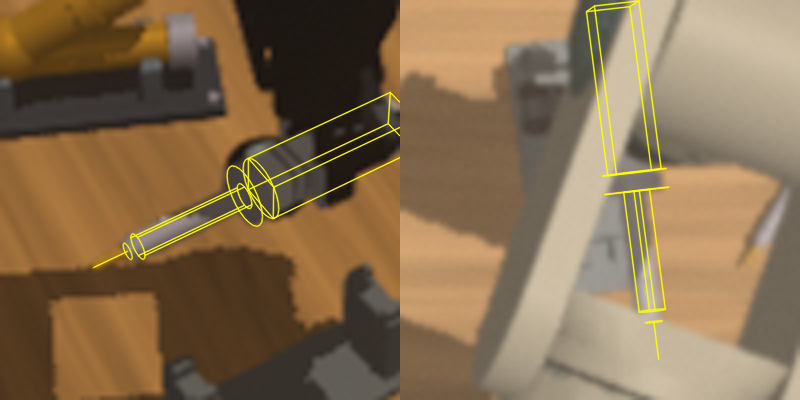

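{"name": "play_rows", "arguments": {
  "deltas": [-0.003,-0.03,-0.024,5,15,0,-1,-0.008,-0.088,-0.07,15,45,0,-1,-0.014,-0.158,-0.125,25,80,0,-1,-0.02,-0.22,-0.175,34,110,0,-1,-0.026,-0.289,-0.23,44,140,0,-1,-0.033,-0.36,-0.286,54,175,0,-1,-0.039,-0.42,-0.334,63,205,0,-1,-0.044,-0.478,-0.38,71,232,0,-1,-0.047,-0.512,-0.407,76,247,0,-1,-0.048,-0.5253,-0.4169,78,254,0,-1,-0.048,-0.5253,-0.4169,78,254,0,-1,-0.048,-0.5253,-0.4169,78,254,0,-1]
}}

```text
t: 6.92
tool_pos: [0.5668, 0.1155, 0.3546]
orientation: [0.147, 0.955, -0.039, 0.255]
contact_force: [-1.4, -0.9, -3.7]
grip_width: 0.023
```

```bash
cat >> ov.py <<'E'
Rtg=None
def gauge_from_tool(o,off=46.0,dz=0.0,pitch=0.0):
    """gauge pose: tool y = +-gauge y, tool z = -gauge z; off: collar->grasp mm; dz mm: axis above grasp point"""
    from scipy.spatial.transform import Rotation as Ro
    T=Ro.from_quat(o['orientation']).as_matrix()
    # tool x = -gauge x (start: tool x points to robot)
    G=np.c_[-T[:,0],T[:,1],-T[:,2]]
    G=G@cv2.Rodrigues(np.array([0,-np.radians(pitch),0]))[0]
    gp=np.array(o['tool_pos'])+T[:,2]*(robot.grip_point_offset-dz/1e3)
    return gp-G[:,0]*off/1e3,G
E
python3 - <<'E'
from ov import *
o=robot.observe();print(o['t'],o['tool_pos'],o['q'],o['contact_force'])
O,G=gauge_from_tool(o);print(O,G[:,0],np.degrees(np.arctan2(G[1,0],G[0,0])),np.degrees(np.arcsin(G[2,0])),np.linalg.det(G))
for n in C: cv2.imwrite(f"pics/{n}3.png",robot.grab_frame(n)[:,:,::-1])
s=cv2.imread('pics/side3.png');t=cv2.imread('pics/top3.png')
print(proj("side",O),proj("top",O))
g=gauge_lines(O,G)
cv2.imwrite('pics/p3.png',cv2.hconcat([draw("side",s,g,(210,120,310,260),4,None),draw("top",t,g,(210,120,310,260),4,None)]))
E
```

```text
6.925 [0.56677906 0.11550359 0.35457266] [ 0.18033078  0.10156397  1.47727351 -0.26390685  1.10575975 -1.0216947 ] [-1.42997535 -0.90551953 -3.71292543]
[0.60242244 0.10423197 0.1975676 ] [ 0.82649275 -0.26004807  0.49928423] -17.465685285774626 29.952656006509844 1.0000000000000007
[[304.52042026 160.32176834]] [[251.6323832  160.76984826]]
```

View pics/p3.png

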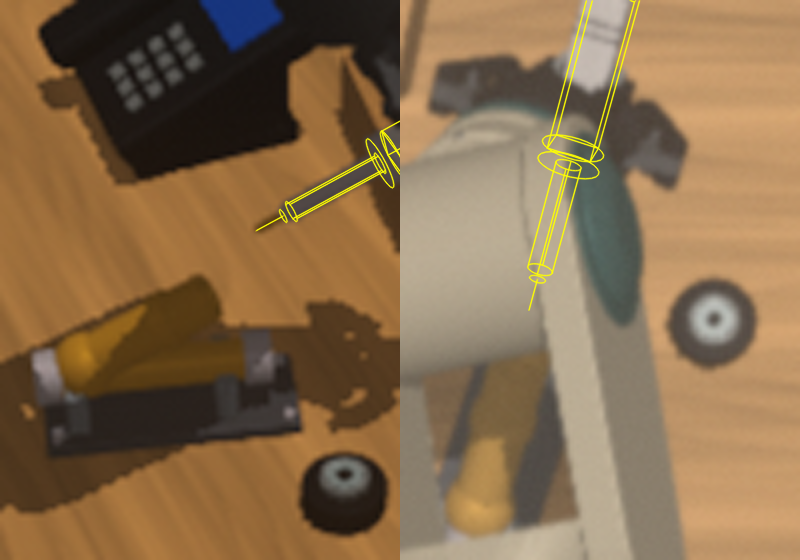

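```bash
cat > see.py <<'E'
import sys
from ov import *
# usage: see.py tag off dz pitch sidebox(x0,y0) topbox(x0,y0)
def see(tag,sb,tb,sz=50,f=8,off=46.,dz=0.,pitch=0.,neck=None):
    o=robot.observe();O,G=gauge_from_tool(o,off,dz,pitch)
    print(o['t'],o['tool_pos'],o['contact_force'],o['grip_width']);print(O,G[:,0])
    r=[]
    for n,b in(("side",sb),("top",tb)):
        im=robot.grab_frame(n)[:,:,::-1].copy();cv2.imwrite(f"pics/{n}_{tag}.png",im)
        im=cv2.convertScaleAbs(im,alpha=1.7,beta=-20)
        box=(b[0],b[1],b[0]+sz,b[1]+sz)
        a=draw(n,im,[],box,f,None)
        c=draw(n,im,gauge_lines(O,G),box,f,None)
        if neck is not None:
            c2=draw(n,im,gauge_lines(O,G)+neck_lines(neck,Rn(-17.45)),box,f,None);c=c2
        r.append(cv2.vconcat([a,c]))
    w=cv2.hconcat(r); k=min(800/w.shape[1],600/w.shape[0],1)
    cv2.imwrite(f"pics/z_{tag}.png",cv2.resize(w,None,fx=k,fy=k,interpolation=cv2.INTER_AREA))
E
python3 - <<'E'
from see import *
see("a",(268,145),(228,110),sz=50,f=6)
E
```

```text
7.025 [0.56680667 0.11548617 0.35477569] [-0.02602563 -0.0386641  -2.9468576 ] 0.022539421052094385
[0.60253861 0.10422485 0.19779002] [ 0.82614034 -0.26030513  0.49973331]
```

View pics/z_a.png

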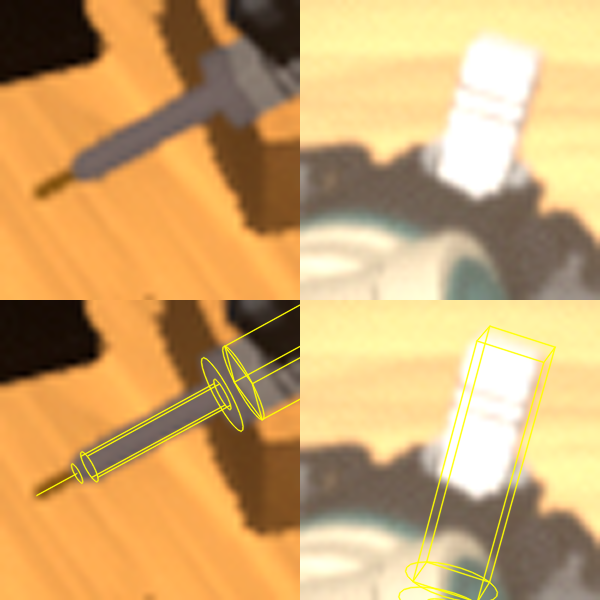

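Run:
```python
from ov import *
s=cv2.imread('pics/side_a.png');t=cv2.imread('pics/top_a.png')
a=draw("side",s,[],(270,145,320,185),12,None);b=draw("top",t,[],(245,110,280,150),12,None)
cv2.imwrite('pics/zs.png',a);cv2.imwrite('pics/zt.png',b)
```

```text
(no output)
```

View pics/zs.png

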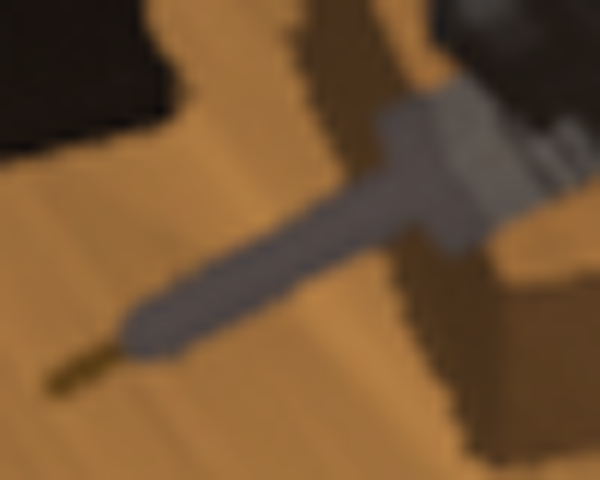

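View pics/zt.png

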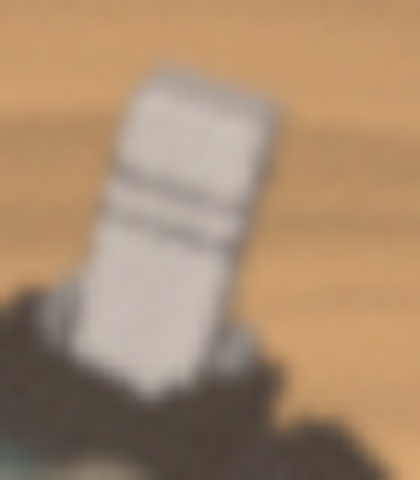

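```bash
cat > fit.py <<'E'
from ov import *
from scipy.optimize import least_squares
O=np.array([0.60253861,0.10422485,0.19779002]); G=Rg(-17.48,29.98)
S=lambda a:cr(a,12,(270,145)); T=lambda a:cr(a,12,(245,110))
sp=[((-90,0,0),S((50,388)),1),]
tp=[((100,12,12),T((137,90))),((100,-12,12),T((258,128))),((100,12,-12),T((160,66))),((100,-12,-12),T((282,104)))]
line=[S((160,331)),S((260,276)),S((360,221))]
def pose(p): return O+p[:3]/1e3, cv2.Rodrigues(np.array([0,0,p[4]]))[0]@G@cv2.Rodrigues(np.array([0,-p[3],0]))[0]
def res(p,pri=True):
    o,R=pose(p); f=lambda n,x: proj(n,R@(np.array(x)/1e3)+o)[0]
    r=[]
    for x,u,w in sp: r+=list(f("side",x)-u)
    for x,u in tp: r+=list(f("top",x)-u)
    a,b=f("side",(-64,0,0)),f("side",(0,0,0)); n=np.array([-(b-a)[1],(b-a)[0]])/np.linalg.norm(b-a)
    r+=[(u-a)@n for u in line]
    return np.array(r+list(p[:3]/3*.5)+list(np.degrees(p[3:])/2*.5)) if pri else np.array(r)
print(np.round(res(np.zeros(5),False),2))
s=least_squares(res,np.zeros(5));print("shift mm",np.round(s.x[:3],2),"pitch,yaw deg",np.round(np.degrees(s.x[3:]),2));print(np.round(res(s.x,False),2))
E
python3 fit.py
```

```text
[-0.14  0.25  1.02 -0.72  2.1  -0.3   1.24 -1.19  1.97 -0.85  0.06  0.02
 -0.01]
shift mm [-0.43  2.86 -2.04] pitch,yaw deg [0.76 0.03]
[-0.5   0.55 -0.5  -0.03  0.56  0.38 -0.22 -0.66  0.51 -0.33  0.09  0.15
  0.22]
```

Run:
```python
from ov import *
us=cr((272,145),10,(235,180));ut=cr((200,215),10,(220,190))
for ds,dt in(((0,0),(0,0)),((-.14,.25),(1.6,-.75)),((-.14,.25),(1.4,-.65))):
    X,e=tri(us+np.array(ds),ut+np.array(dt));print(X,np.round(e,2))
# bolts with bias
c2=lambda a:cr(a,7,(210,180));c4=lambda a:cr(a,6.5,(200,180))
for s,t in((c2((100,343)),c4((250,510))),(c2((508,302)),c4((373,135))),(c2((490,208)),c4((242,95))),(c2((603,410)),c4((575,128)))):
    for b in ((0,0),(1.5,-.7)):
        X,e=tri(s+np.array([-.1,.2])*(b[0]>0),t+np.array(b));print(X*1e3,np.round(e,2))
```

```text
[0.49904109 0.13659387 0.09992772] [0.52 0.78]
[0.4988452  0.13330277 0.10205121] [1.08 1.6 ]
[0.49884145 0.13372871 0.10167866] [1.02 1.51]
[388.56900915 144.47501359  13.84859244] [0.01 0.02]
[388.6829439  141.09144379  16.29236068] [0.5  0.71]
[536.10838987  98.18505843  13.7328483 ] [0.2  0.29]
[535.85693432  94.91560027  16.31900437] [0.33 0.46]
[552.04344718 149.84019088  12.1334756 ] [0.31 0.45]
[551.76014654 146.45954578  14.66282492] [0.21 0.3 ]
[537.82234805  19.28863331  28.72244681] [0.16 0.22]
[537.55852155  16.23855791  31.33710573] [0.39 0.53]
```

Run:
```python
from ov import *
s=cv2.imread('pics/side2.png');t=cv2.imread('pics/top2.png')
a=draw("side",s,[],(245,230,295,270),8,None);b=draw("top",t,[],(345,235,385,285),8,None)
W=np.zeros((400,720,3),np.uint8);W[:320,:400]=a;W[:,400:]=b;W=cv2.convertScaleAbs(W,alpha=1.3);cv2.imwrite('pics/z2.png',W)
c4=lambda a:cr(a,6.5,(200,180))
for p in((117,468),(250,510),(242,95),(373,135)): print(ray("top",c4(p),.013)*1e3)
print(ray("top",cr((200,215),10,(220,190)),.1)*1e3, ray("side",cr((272,145),10,(235,180)),.1)*1e3)
```

```text
[404.41855221 196.44860752  13.        ]
[388.50680135 144.55332794  13.        ]
[550.85823165 150.14126686  13.        ]
[535.48920927  98.4529052   13.        ]
[500.77870197 136.00670236 100.        ] [497.70565772 136.88137363 100.        ]
```

View pics/z2.png

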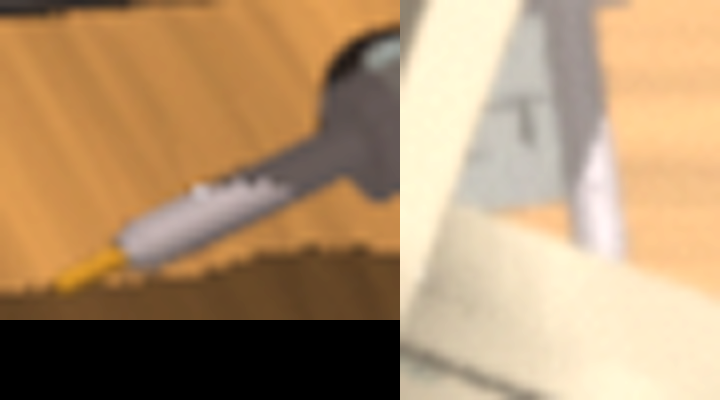

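Run:
```python
from ov import *
o=dict(tool_pos=np.array([0.48872478,-0.13781082,0.35370045]),orientation=np.array([-6.10557209e-02,9.98133943e-01,4.21268047e-04,-8.08312070e-04]))
O,G=gauge_from_tool(o);print(O,G[:,0])
x=np.linspace(-.09,0,91)
P=O+x[:,None]*G[:,0]
pt=proj("top",P)
for v in(259.6,240.8): print("top pred u",np.interp(v,pt[::-1,1],pt[::-1,0]))
print("side pred tip,nose,collar",(proj("side",P[[0,20,90]])-[245,230]+.5)*8-.5)
```

```text
[ 0.44281021 -0.14330267  0.19907257] [ 0.99254309  0.12188426 -0.00156217]
top pred u 369.60177557527993
top pred u 367.1281951834581
side pred tip,nose,collar [[ 55.79225834 288.73479109]
 [124.70167617 256.24703642]
 [358.46461193 146.03811073]]
```

{"name": "play_rows", "arguments": {
  "deltas": [0,0,0,-3,1,-8,-1,0,0,0,-8,2,-20,-1,0,0,0,-14,3.5,-32,-1,0,0,0,-18,4.5,-41,-1,0,0,0,-20.5,5,-46.5,-1,0,0,0,-20.5,5,-46.5,-1,0,0,0,-20.5,5,-46.5,-1]
}}

```text
t: 8.0
tool_pos: [0.5465, 0.1211, 0.3088]
orientation: [0.147, 0.955, -0.039, 0.256]
contact_force: [-0.3, -0.6, -2.9]
grip_width: 0.023
```

Run:
```python
from see import *
see("b",(245,160),(228,130),sz=50,f=8,neck=np.array([.4993,.1373,.1]))
s=cv2.imread('pics/side_b.png');t=cv2.imread('pics/top_b.png')
W=cv2.hconcat([draw("side",s,[],(245,155,295,205),8,None),draw("top",t,[],(235,115,285,165),8,None)]);cv2.imwrite('pics/zb2.png',W)
```

```text
8.0 [0.546522   0.12113658 0.30877806] [-0.25564886 -0.58934872 -2.92190479] 0.02303348590946622
[0.58247589 0.10993198 0.15183901] [ 0.8256664  -0.25974394  0.50080743]
```

View pics/z_b.png

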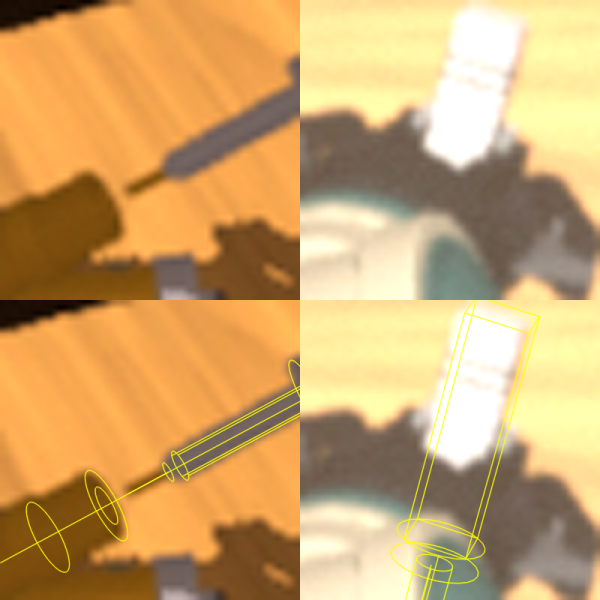

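View pics/zb2.png

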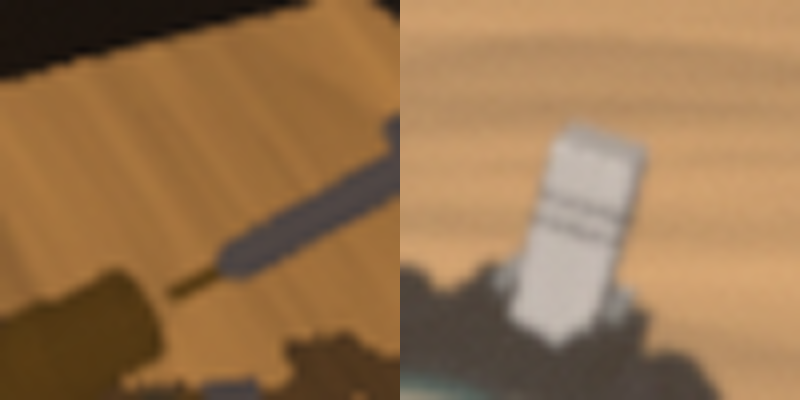

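```bash
cat > fb.py <<'E'
from ov import *
from scipy.optimize import least_squares
pk=[((100,12,12),(157,139)),((100,-12,12),(232,166)),((100,12,-12),(173,122)),((100,-12,-12),(248,150))]
T=lambda a:cr(a,8,(235,115)); S=lambda a:cr(a,8,(245,155))
print("top line check")
for name,N in(("top-only",np.array([.5008,.1360,.1])),("tri",np.array([.4992,.1366,.1])),("bolts",np.array([.4994,.13805,.1]))):
    G=Rg(-17.45,30); O=N+.1*G[:,0]
    r=np.array([proj("top",O+G@(np.array(x)/1e3))[0]-T(p) for x,p in pk]); print(name,np.round(r.mean(0),2),"per-px 2.1mm")
    a=proj("side",np.array([O-.09*G[:,0],O-.07*G[:,0],O-.03*G[:,0]])); print("  side axis pts in zb2:",np.round((a-[245,155]+.5)*8-.5,1))
O=np.array([0.58247589,0.10993198,0.15183901]);G=np.c_[Rg(-17.46,30.04)]
r=np.array([proj("top",O+G@(np.array(x)/1e3))[0]-T(p) for x,p in pk]); print("kin",r.mean(0))
a=proj("side",np.array([O-.09*G[:,0],O-.07*G[:,0],O-.03*G[:,0]])); print("  side axis pts in zb2:",np.round((a-[245,155]+.5)*8-.5,1))
E
python3 fb.py
```

```text
top line check
top-only [ 1.36 -0.85] per-px 2.1mm
  side axis pts in zb2: [[173.6 300.6]
 [226.4 272.2]
 [333.3 214.6]]
tri [ 1.07 -0.13] per-px 2.1mm
  side axis pts in zb2: [[168.3 301. ]
 [221.1 272.5]
 [328.  215. ]]
bolts [ 0.41 -0.22] per-px 2.1mm
  side axis pts in zb2: [[167.1 298.1]
 [219.8 269.6]
 [326.6 212.1]]
kin [ 1.37833429 -0.62424821]
  side axis pts in zb2: [[171.  297.5]
 [223.8 269. ]
 [330.8 211.3]]
```

Run:
```python
from ov import *
t=cv2.imread('pics/top0.png');s=cv2.imread('pics/side0.png')
en=lambda i: cv2.convertScaleAbs(i,alpha=1.8,beta=-90)
def lines(N):
    R=Rn(-17.45);th=np.linspace(0,2*np.pi,60)
    L=[np.c_[17*np.cos(th),17*np.sin(th),0*th]]
    return [(l/1000)@R.T+N for l in L]
W=np.zeros((600,800,3),np.uint8)
for i,N in enumerate((np.array([.5006,.1376,.1]),np.array([.5006,.1360,.1]))):
    W[:400,i*400:i*400+400]=draw("top",en(t),lines(N),(225,197,255,227),400/30,None,(255,0,0))
cv2.imwrite('pics/o5.png',W[:400])
g=cv2.cvtColor(t,cv2.COLOR_BGR2HSV)
for v in range(208,222,2): print(v,g[v,226:252,1], )
```

```text
208 [118 117 114 101  54  30  21  18  28  34  62 117 143 143 146 150 148 149
 145 142 132 110  73  45  32  29]
210 [118 117 107  66  38  49  74 101 124 128 133 143 144 144 145 146 148 147
 149 147 143 119  65  34  27  30]
212 [118 114  84  44  43  90 130 142 142 143 142 145 147 146 145 144 143 144
 146 145 117  59  17  12  14  16]
214 [116 100  56  39  53 107 135 144 144 143 146 146 146 145 146 142 138 142
 141 126  78  22   8   7   9  21]
216 [105  70  36  41  78 126 139 142 144 144 143 146 146 147 145 141 145 144
 140 120  67  31  19  16  17  26]
218 [ 84  45  38  64 113 137 143 143 144 146 143 145 145 148 145 145 142 141
 123  80  43  38  40  41  34  28]
220 [ 58  44  86 125 139 145 145 146 148 146 145 145 145 146 144 144 142 132
  96  51  28  28  30  28  28  28]
```

View pics/o5.png

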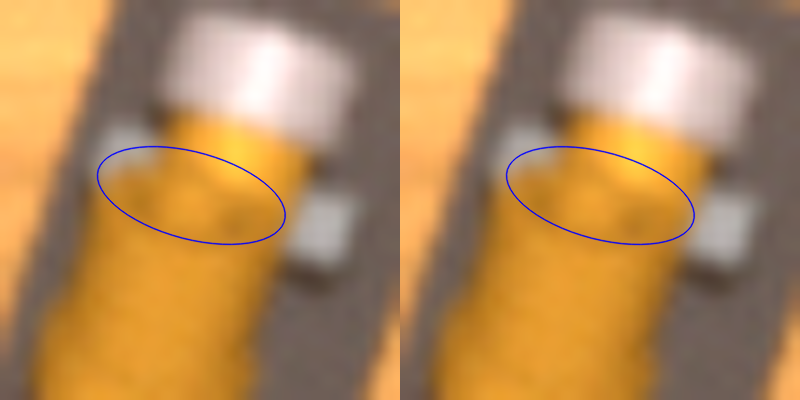

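Run:
```python
from ov import *
for yaw in(-17.45,):
  for N in((.5006,.1376,.1),(.5006,.1360,.1)):
    d=Rg(yaw,30)[:,0];P=np.array(N)+np.linspace(-.03,.01,41)[:,None]*d;u=proj("top",P)
    print(N,[round(float(np.interp(-v,-u[::1,1][::1] if u[0,1]>u[-1,1] else u[:,1],u[:,0])),2) for v in(212,214,216,218)],u[[0,-1]])
# silhouette of cylinder mid
    th=np.linspace(0,2*np.pi,181);R=Rn(yaw)
    import itertools
    z=np.linspace(-.03,0,61);pts=np.array([np.array(N)+R@np.array([.017*np.cos(a),.017*np.sin(a),k]) for a in th for k in z]);q=proj("top",pts)
    for v in(212,214,216,218):
        m=abs(q[:,1]-v)<.15;print(v,q[m,0].min(),q[m,0].max(),(q[m,0].min()+q[m,0].max())/2)
```

```text
(0.5006, 0.1376, 0.1) [238.63, 238.09, 237.54, 237.0] [[235.91852601 221.94739849]
 [239.87230128 207.45350477]]
212 231.10291649867892 245.7929658504448 238.44794117456186
214 230.57398098924455 245.59339645656098 238.08368872290276
216 230.0473302825834 245.0334140424152 237.5403721624993
218 229.522949606366 244.47584917404095 236.99939939020348
(0.5006, 0.136, 0.1) [239.31, 238.77, 238.22, 237.67] [[236.59022821 221.95268718]
 [240.55455391 207.45926977]]
212 231.7999854174975 246.46880100035924 239.13439320892837
214 231.251105668269 246.29128033186944 238.77119300006922
216 230.7230066535146 245.70976681914124 238.21638673632793
218 230.19718385099267 245.15075695596042 237.67397040347655
```

```bash
cat > hs.py <<'E'
from ov import *
def mids(img,O,G,vs,u0=240,u1=275):
    g=cv2.cvtColor(img,cv2.COLOR_BGR2HSV)[:,:,1].astype(float)
    L=[]
    for a in np.linspace(.01,.1,181):
        for b,c in((12,12),(-12,12),(12,-12),(-12,-12)): L.append(O+G@np.array([a,b/1e3,c/1e3]))
    q=proj("top",np.array(L)); out=[]
    for v in vs:
        r=g[v,u0:u1]; m=r<60
        i=np.where(m)[0]; 
        # left/right half crossings
        l=i[0];lo=u0+l-1+(r[l-1]-60)/(r[l-1]-r[l]); h=i[-1];hi=u0+h+(60-r[h])/(r[h+1]-r[h])
        k=abs(q[:,1]-v)<.3
        out.append((v,round(lo,2),round(hi,2),round((lo+hi)/2,2),round(q[k,0].min(),2),round(q[k,0].max(),2),round((q[k,0].min()+q[k,0].max())/2,2)))
    return out
if __name__=="__main__":
    t=cv2.imread('pics/top_b.png')
    for n,N in(("ideal",np.array([.4997,.1375,.1])),):
        G=Rg(-17.45,30);O=N+.1*G[:,0]
        for r in mids(t,O,G,range(136,150,2)): print(r)
E
python3 hs.py
```

```text
(136, np.float64(252.83), np.float64(264.51), np.float64(258.67), np.float64(253.08), np.float64(265.84), np.float64(259.46))
(138, np.float64(252.43), np.float64(264.06), np.float64(258.25), np.float64(252.56), np.float64(265.25), np.float64(258.9))
(140, np.float64(251.91), np.float64(263.43), np.float64(257.67), np.float64(252.05), np.float64(264.72), np.float64(258.38))
(142, np.float64(251.36), np.float64(262.83), np.float64(257.1), np.float64(251.48), np.float64(264.14), np.float64(257.81))
(144, np.float64(250.62), np.float64(262.31), np.float64(256.47), np.float64(250.97), np.float64(263.55), np.float64(257.26))
(146, np.float64(249.92), np.float64(261.79), np.float64(255.86), np.float64(250.4), np.float64(263.03), np.float64(256.72))
(148, np.float64(246.86), np.float64(261.27), np.float64(254.06), np.float64(249.89), np.float64(262.46), np.float64(256.17))
```

In the pre-insertion view the rod axis meets the mouth in the side image (pin tip at (172,296) in the crop). In the top view the handle edge is within about 0.3 px of the neck axis. I'll nudge 0.8 mm in -y and start the insertion.

{"name": "play_rows", "arguments": {
  "deltas": [0,0,0,-0.2,-0.8,0,-1,0,0,0,-4.3,0.5,-2.5,-1,0,0,0,-8.5,1.8,-5,-1,0,0,0,-12.6,3.1,-7.5,-1,0,0,0,-16.7,4.4,-10,-1,0,0,0,-20.8,5.7,-12.5,-1,0,0,0,-23.3,6.5,-14,-1,0,0,0,-23.3,6.5,-14,-1,0,0,0,-23.3,6.5,-14,-1]
}}

```text
t: 9.22
tool_pos: [0.5231, 0.1276, 0.2944]
orientation: [0.147, 0.955, -0.039, 0.256]
contact_force: [0.4, 0.7, -2.5]
grip_width: 0.0231
```

Run:
```python
from see import *
see("c",(235,165),(220,140),sz=50,f=8,neck=np.array([.4997,.1375,.1]))
s=cv2.imread('pics/side_c.png')
cv2.imwrite('pics/zc2.png',draw("side",cv2.convertScaleAbs(s,alpha=1.6),[],(240,165,290,215),12,None))
```

```text
9.225 [0.52312005 0.12764625 0.29437229] [ 0.43510181  0.70886101 -2.46490345] 0.02313453188506329
[0.55896077 0.11642755 0.13740837] [ 0.82602184 -0.2597163   0.5002353 ]
```

View pics/zc2.png

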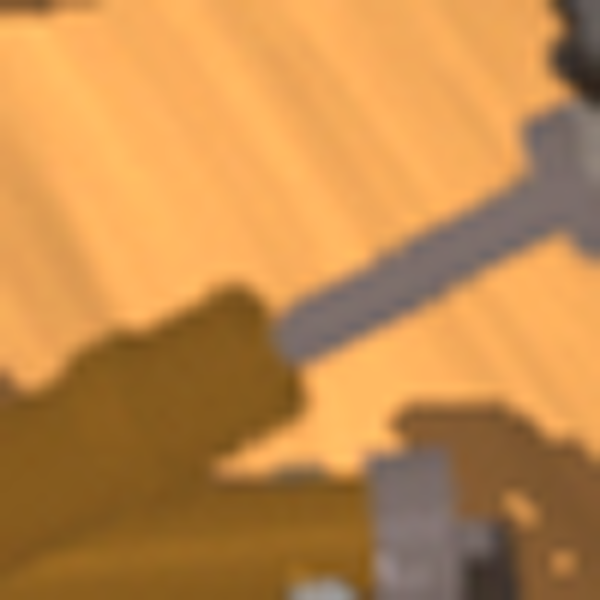

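The pin is in the mouth, with the rod nose (crop 285,340) centred on the rim and no contact force. I'll go on inserting gently.

{"name": "play_rows", "arguments": {
  "deltas": [0,0,0,-3.3,1,-2,-1,0,0,0,-6.6,2.1,-4,-1,0,0,0,-9.9,3.1,-6,-1,0,0,0,-13.2,4.2,-8,-1,0,0,0,-13.2,4.2,-8,-1]
}}

```text
t: 9.95
tool_pos: [0.5096, 0.1319, 0.286]
orientation: [0.146, 0.955, -0.039, 0.256]
contact_force: [-0.3, -0.2, -2.9]
grip_width: 0.0228
```

Run:
```python
from ov import *
o=robot.observe();O,G=gauge_from_tool(o);print(O,G[:,0],o['contact_force'],o['wrist_torque']); print(G.T@(np.array([.4997,.1375,.1])-O)*1e3)
```

```text
[0.54529566 0.12069808 0.12900391] [ 0.82644597 -0.25947187  0.49966129] [-0.25833595 -0.15410014 -2.87891201] [0.14049532 0.44559523 0.04756687]
[-56.53410698   2.37258392  -0.87247082]
```

{"name": "play_rows", "arguments": {
  "deltas": [0,0,0,-3.3,1,-2,-1,0,0,0,-6.6,2.1,-4,-1,0,0,0,-9.9,3.1,-6,-1,0,0,0,-13.2,4.2,-8,-1,0,0,0,-16.5,5.2,-10,-1,0,0,0,-16.5,5.2,-10,-1]
}}

```text
t: 10.7
tool_pos: [0.4931, 0.1371, 0.276]
orientation: [0.146, 0.955, -0.039, 0.256]
contact_force: [0.4, -0.8, -3.5]
grip_width: 0.0231
```

Run:
```python
from see import *
o=robot.observe();O,G=gauge_from_tool(o);print("gauge-frame force",G.T@(np.array(o['contact_force'])-[-.3,-.2,-2.9])); print(G.T@(np.array([.4997,.1375,.1])-O)*1e3)
see("d",(235,165),(220,140),sz=50,f=8,neck=np.array([.4997,.1375,.1]))
s=cv2.imread('pics/side_d.png')
cv2.imwrite('pics/zd2.png',draw("side",cv2.convertScaleAbs(s,alpha=1.6),[],(240,165,290,215),10,None))
```

```text
gauge-frame force [ 0.43219689 -0.36286224 -0.92789322]
[-36.57902908   2.37036915  -0.85790085]
10.7 [0.49307771 0.13712035 0.27600902] [ 0.39083093 -0.79732487 -3.48771133] 0.023135998174397918
[0.52881109 0.12587782 0.11902233] [ 0.82643418 -0.25941609  0.49970976]
```

View pics/zd2.png

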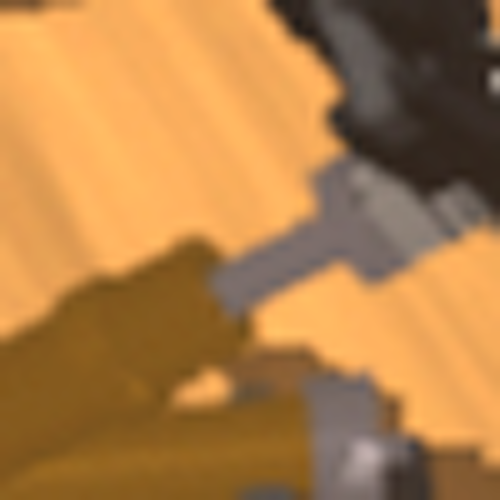

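{"name": "play_rows", "arguments": {
  "deltas": [0,0,0,-3.3,1,-2,-1,0,0,0,-6.6,2.1,-4,-1,0,0,0,-9.9,3.1,-6,-1,0,0,0,-13.2,4.2,-8,-1,0,0,0,-16.5,5.2,-10,-1,0,0,0,-16.5,5.2,-10,-1]
}}

```text
t: 11.55
tool_pos: [0.4766, 0.1423, 0.266]
orientation: [0.146, 0.955, -0.039, 0.256]
contact_force: [-0.2, 0.1, -3.8]
grip_width: 0.0227
```

Run:
```python
from ov import *
o=robot.observe();O,G=gauge_from_tool(o);print("gauge-frame force",G.T@(np.array(o['contact_force'])-[-.3,-.2,-2.9])); print(G.T@(np.array([.4997,.1375,.1])-O)*1e3,G[:,0])
```

```text
gauge-frame force [-0.42840511  0.29230177 -0.7463561 ]
[-16.57533896   2.34073244  -0.82423771] [ 0.82644086 -0.25947521  0.49966801]
```

{"name": "play_rows", "arguments": {
  "deltas": [0,0,0,-2.1,0.7,-1.3,-1,0,0,0,-4.1,1.3,-2.5,-1,0,0,0,-6.2,2,-3.8,-1,0,0,0,-8.3,2.6,-5,-1,0,0,0,-9.9,3.1,-6,-1,0,0,0,-9.9,3.1,-6,-1]
}}

```text
t: 12.3
tool_pos: [0.4668, 0.1454, 0.2601]
orientation: [0.146, 0.955, -0.039, 0.256]
contact_force: [1.3, -0.5, -3.8]
grip_width: 0.0225
```

```bash
cat > st.py <<'E'
from ov import *
o=robot.observe();O,G=gauge_from_tool(o);print(o['t'],"gauge-frame force",np.round(G.T@(np.array(o['contact_force'])-[-.3,-.2,-2.9]),2)); print(G.T@(np.array([.4997,.1375,.1])-O)*1e3,G[:,0])
E
python3 st.py
python3 - <<'E'
from ov import *
s=robot.grab_frame("side")[:,:,::-1].copy();cv2.imwrite('pics/side_e.png',s)
cv2.imwrite('pics/ze2.png',draw("side",cv2.convertScaleAbs(s,alpha=1.6),[],(240,165,290,215),10,None))
E
```

```text
12.3 gauge-frame force [ 0.93  0.19 -1.54]
[-4.74987508  2.30112816 -0.86231463] [ 0.82635297 -0.25965839  0.49971821]
```

View pics/ze2.png

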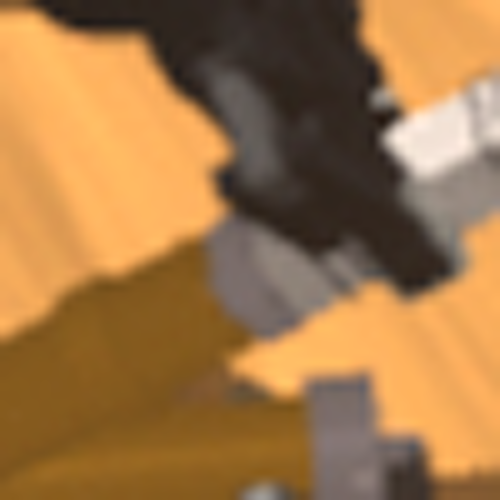

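The collar is close to the rim. I'll approach in 1 mm rows and watch the force.

{"name": "play_rows", "arguments": {
  "deltas": [0,0,0,-0.8,0.3,-0.5,-1,0,0,0,-1.7,0.5,-1,-1,0,0,0,-1.7,0.5,-1,-1]
}}

```text
t: 12.72
tool_pos: [0.4652, 0.1459, 0.2592]
orientation: [0.146, 0.955, -0.039, 0.256]
contact_force: [1.9, -0.5, -2.6]
grip_width: 0.0229
```

```bash
python3 st.py
```

```text
12.725 gauge-frame force [ 2.01  0.37 -0.81]
[-2.93407185  2.32640519 -0.89929208] [ 0.82616131 -0.2597064   0.50001008]
```

{"name": "play_rows", "arguments": {
  "deltas": [0,0,0,-0.8,0.3,-0.5,-1,0,0,0,-0.8,0.3,-0.5,-1]
}}

```text
t: 12.98
tool_pos: [0.4644, 0.1462, 0.2587]
orientation: [0.146, 0.955, -0.039, 0.256]
contact_force: [1.6, 0.3, -1.9]
grip_width: 0.0226
```

```bash
python3 st.py
```

```text
12.975 gauge-frame force [ 1.98  1.02 -0.02]
[-1.87456523  2.32976955 -0.85958156] [ 0.82624613 -0.25966231  0.49989281]
```

Axial force is a steady 2 N, which is the pin's friction. The collar isn't seated yet.

{"name": "play_rows", "arguments": {
  "deltas": [0,0,0,-0.8,0.3,-0.5,-1,0,0,0,-0.8,0.3,-0.5,-1]
}}

```text
t: 13.22
tool_pos: [0.4636, 0.1464, 0.2582]
orientation: [0.147, 0.955, -0.039, 0.256]
contact_force: [1.1, -1.4, -2.9]
grip_width: 0.0228
```

```bash
python3 st.py
```

```text
13.225 gauge-frame force [ 1.47 -0.73 -0.8 ]
[-0.87935056  2.3108211  -0.84458986] [ 0.82626596 -0.25968099  0.49985032]
```

{"name": "play_rows", "arguments": {
  "deltas": [0,0,0,-0.8,0.3,-0.5,-1,0,0,0,-0.8,0.3,-0.5,-1]
}}

```text
t: 13.48
tool_pos: [0.4631, 0.1466, 0.2581]
orientation: [0.147, 0.955, -0.039, 0.257]
contact_force: [4.7, -2.6, -0.7]
grip_width: 0.0227
```

```bash
python3 st.py
```

```text
13.475 gauge-frame force [ 5.86 -0.83 -0.88]
[-0.68761549  2.24975077 -1.0039149 ] [ 0.82545713 -0.25958776  0.5012332 ]
```

{"name": "play_rows", "arguments": {
  "deltas": [0,0,0,-0.8,0.3,-0.5,-1,0,0,0,-0.8,0.3,-0.5,-1,0,0,0,-0.8,0.3,-0.5,-1]
}}

```text
t: 13.85
tool_pos: [0.4627, 0.1467, 0.2582]
orientation: [0.147, 0.954, -0.039, 0.257]
contact_force: [7.9, -3.7, -2.2]
grip_width: 0.0227
```

```bash
python3 st.py
```

```text
13.85 gauge-frame force [ 8.01 -0.89 -3.87]
[-0.68335552  2.17982947 -1.18560009] [ 0.82448648 -0.25947845  0.50288466]
```

{"name": "play_rows", "arguments": {
  "deltas": [0,0,0,-0.8,0.3,-0.5,-1,0,0,0,-1.6,0.5,-1,-1,0,0,0,-1.6,0.5,-1,-1]
}}

```text
t: 14.22
tool_pos: [0.4619, 0.1469, 0.2583]
orientation: [0.147, 0.954, -0.039, 0.259]
contact_force: [13.8, -6.6, -1.3]
grip_width: 0.023
```

```bash
python3 st.py
python3 - <<'E'
from ov import *
s=robot.grab_frame("side")[:,:,::-1].copy();cv2.imwrite('pics/side_f.png',s)
cv2.imwrite('pics/zf2.png',draw("side",cv2.convertScaleAbs(s,alpha=1.6),[],(240,165,290,215),10,None))
E
```

```text
14.225 gauge-frame force [14.07 -1.87 -6.42]
[-0.67840154  2.13858971 -1.50217507] [ 0.82245191 -0.25917758  0.5063594 ]
```

View pics/zf2.png

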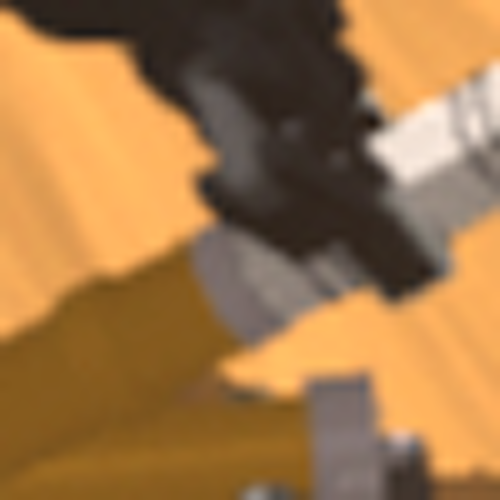

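The collar is seated: the advance stopped while the force rose to 14 N, and the collar is flush on the rim at (215,285) in the crop. Now I'll withdraw along the neck axis.

{"name": "play_rows", "arguments": {
  "deltas": [0,0,0,3.3,-1,2,-1,0,0,0,8.3,-2.6,5,-1,0,0,0,16.5,-5.2,10,-1,0,0,0,24.8,-7.8,15,-1,0,0,0,33,-10.4,20,-1,0,0,0,41.3,-13,25,-1,0,0,0,49.6,-15.6,30,-1,0,0,0,57.8,-18.2,35,-1,0,0,0,66.1,-20.8,40,-1,0,0,0,78.5,-24.7,47.5,-1,0,0,0,90.9,-28.6,55,-1,0,0,0,90.9,-28.6,55,-1]
}}

```text
t: 15.78
tool_pos: [0.552, 0.1186, 0.3119]
orientation: [0.147, 0.955, -0.039, 0.256]
contact_force: [-0.3, 0.1, -2.4]
grip_width: 0.0228
```

```bash
python3 st.py
python3 - <<'E'
from ov import *
s=robot.grab_frame("side")[:,:,::-1].copy();cv2.imwrite('pics/side_g.png',s)
cv2.imwrite('pics/zg2.png',draw("side",cv2.convertScaleAbs(s,alpha=1.6),[],(245,145,305,205),9,None))
o=robot.observe();print(o['tool_pos'])
Q=Rg(0,0)@gauge_from_tool(o)[1].T;print(cv2.Rodrigues(Q)[0].ravel(),gauge_from_tool(o)[1])
E
```

```text
15.775 gauge-frame force [0.19 0.32 0.43]
[-108.2956351     2.1424564    -0.86536274] [ 0.8253573  -0.2603159   0.50101992]
[0.55149321 0.11880214 0.31120785]
[0.07963032 0.51938195 0.2979798 ] [[ 8.26110645e-01  3.00243967e-01 -4.76859269e-01]
 [-2.60127829e-01  9.53862426e-01  1.49933271e-01]
 [ 4.99874699e-01  1.82895052e-04  8.66097715e-01]]
```

View pics/zg2.png

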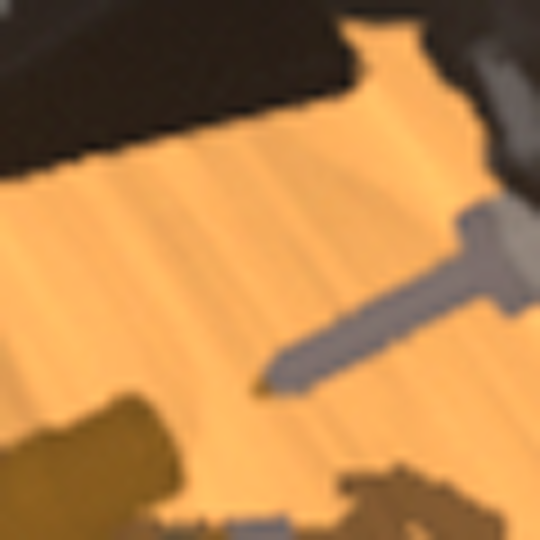

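The rod is out, and the pin now shows only about 4 mm at (262,387) in the crop, where it was 20 mm. I'll level the gauge and carry it over the lens.

{"name": "play_rows", "arguments": {
  "deltas": [0,0,0,10,-3,10,-1,0,0,0,25,-10,25,-1,0.008,0.052,0.03,40,-20,35,-1,0.02,0.13,0.075,50,-35,40,-1,0.032,0.208,0.119,62,-50,40,-1,0.044,0.286,0.164,73,-65,38,-1,0.056,0.364,0.209,84,-80,34,-1,0.068,0.442,0.253,94,-90,28,-1,0.076,0.494,0.283,100,-97,24,-1,0.0796,0.5194,0.298,102.3,-99.5,22.5,-1,0.0796,0.5194,0.298,102.3,-99.5,22.5,-1,0.0796,0.5194,0.298,102.3,-99.5,22.5,-1]
}}

```text
t: 17.32
tool_pos: [0.6534, 0.0199, 0.334]
orientation: [-0.0, 1.0, 0.0, 0.001]
contact_force: [0.1, 0.7, -3.3]
grip_width: 0.0226
```

Run:
```python
from ov import *
o=robot.observe();O,G=gauge_from_tool(o);print(o['t'],o['tool_pos'],O-.07*G[:,0],G[:,0],G[:,1],o['contact_force'])
L=[]
for n in C:
    im=robot.grab_frame(n)[:,:,::-1].copy();cv2.imwrite(f'pics/{n}_h.png',im)
    p=proj(n,O-.03*G[:,0])[0].astype(int);b=(p[0]-40,p[1]-40,p[0]+30,p[1]+30);print(n,b)
    im=cv2.convertScaleAbs(im,alpha=1.4)
    L.append(cv2.vconcat([draw(n,im,[],b,5,None)[:290],draw(n,im,gauge_lines(O,G),b,5,None)[:290]]))
cv2.imwrite('pics/zh.png',cv2.hconcat(L))
```

```text
17.325 [0.65342072 0.01990296 0.33403694] [0.53759812 0.01983565 0.17920409] [9.99999149e-01 6.23995321e-04 1.14612456e-03] [-6.24032482e-04  9.99999805e-01  3.20658745e-05] [ 0.13895219  0.68251072 -3.29735618]
side (np.int64(271), np.int64(149), np.int64(341), np.int64(219))
top (np.int64(250), np.int64(133), np.int64(320), np.int64(203))
```

View pics/zh.png

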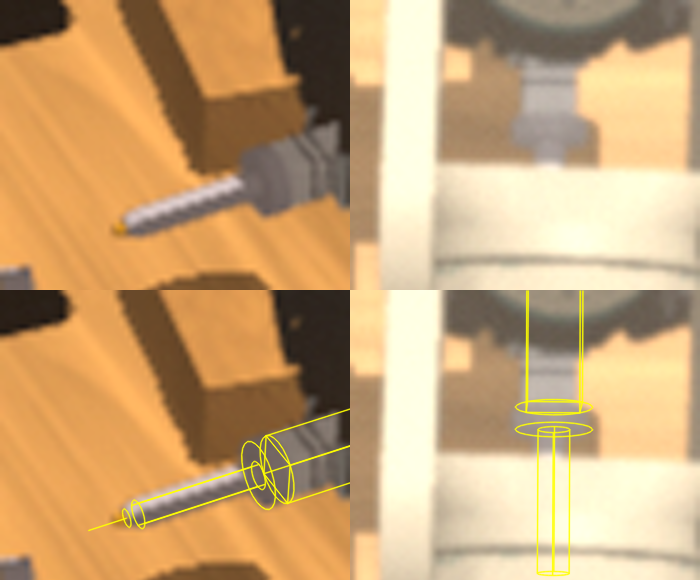

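View pics/side_h.png

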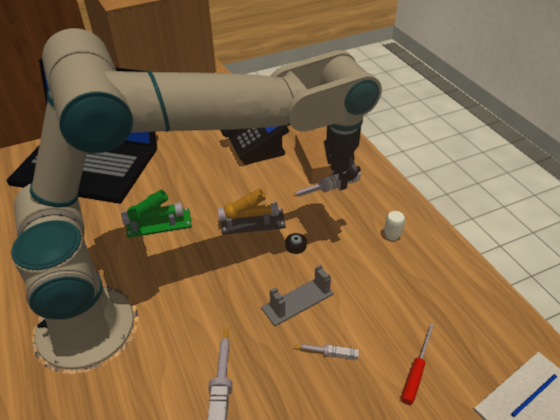

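View pics/top_h.png

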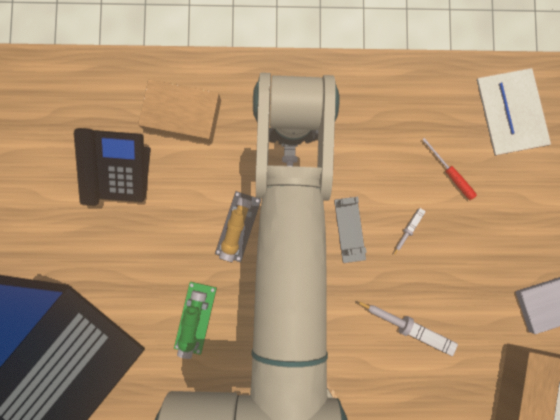

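Run:
```python
from ov import *
o=robot.observe();O,G=gauge_from_tool(o)
s=cv2.imread('pics/side_h.png');s=cv2.convertScaleAbs(s,alpha=1.3)
b=(285,170,365,200)
cv2.imwrite('pics/zi.png',cv2.vconcat([draw("side",s,[],b,10,None)[:295],draw("side",s,gauge_lines(O,G),b,10,None)[:295]]))
p=proj("side",np.array([[.5378,.0193,.029],O-.07*G[:,0]]));print(p, o['qd'].round(4),o['tool_pos'],G[2,0])
```

```text
[[295.54490101 238.09218621]
 [295.87085321 194.10819907]] [-0.001   0.0035 -0.0012 -0.0001  0.0018 -0.0018] [0.65343113 0.01983959 0.33413179] 0.0011082910395908607
```

View pics/zi.png

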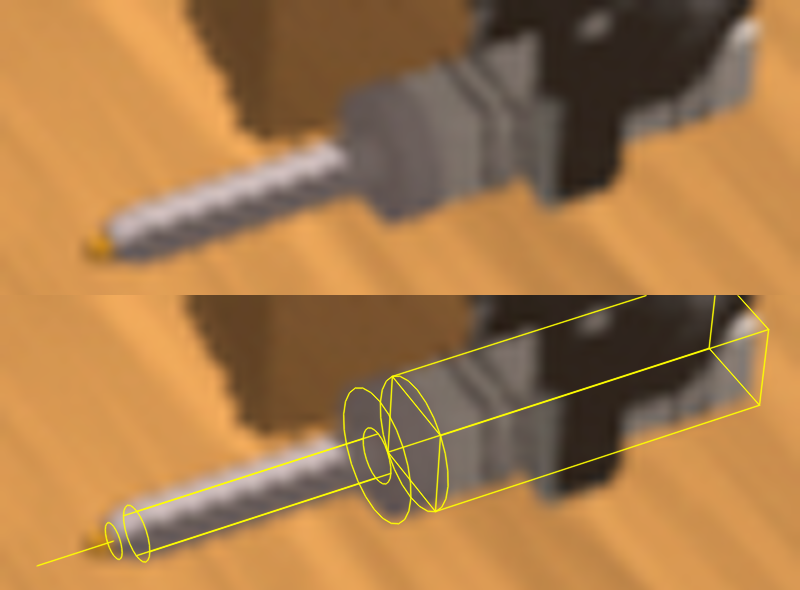

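The gauge is level to within about 1°. Its nose sits about 1.5 mm nearer the robot than predicted, so I'll shift +1.5 mm in x and let it settle.

{"name": "play_rows", "arguments": {
  "deltas": [0,0,0,1.5,-0.5,0,-1,0,0,0,1.5,-0.5,0,-1,0,0,0,1.5,-0.5,0,-1,0,0,0,1.5,-0.5,0,-1,0,0,0,1.5,-0.5,0,-1,0,0,0,1.5,-0.5,0,-1,0,0,0,1.5,-0.5,0,-1,0,0,0,1.5,-0.5,0,-1]
}}

```text
t: 18.42
tool_pos: [0.6551, 0.0189, 0.3337]
orientation: [-0.0, 1.0, 0.0, 0.0]
contact_force: [0.1, -0.3, -2.9]
grip_width: 0.0229
```

Run:
```python
from ov import *
o=robot.observe();O,G=gauge_from_tool(o,off=47.5);N=O-.07*G[:,0]
s=robot.grab_frame("side")[:,:,::-1].copy();cv2.imwrite('pics/side_j.png',s)
print(o['t'],"nose",N,"axis",G[:,0],"qd",abs(o['qd']).max(),o['contact_force'],o['grip_width'])
print("nose px",proj("side",N),"height above lens",N[2]-.029)
b=(285,170,365,200)
cv2.imwrite('pics/zj.png',draw("side",cv2.convertScaleAbs(s,alpha=1.3),gauge_lines(O,G),b,10,None))
```

```text
18.425 nose [0.5376416  0.01890207 0.17899392] axis [9.99999892e-01 4.61765487e-04 5.81473496e-05] qd 0.0022924887684129375 [ 0.0900455  -0.33741781 -2.88277862] 0.022889516147201746
nose px [[296.04716935 194.42480606]] height above lens 0.14999391879685875
```

View pics/zj.png

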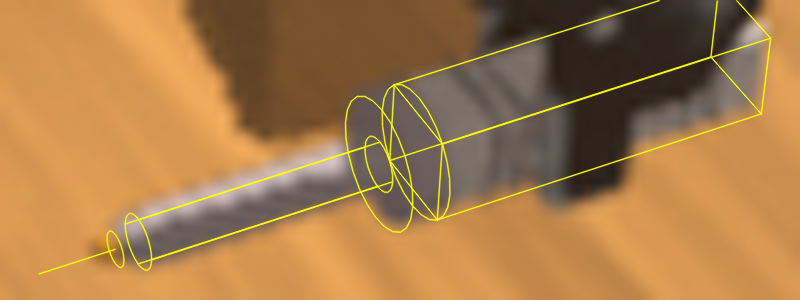

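```bash
python3 -c "
from station import robot
print(robot.job_done())"
```

```text
the job is handed in; nothing more can be done
None
```

The job is done and was handed in at 18.4 s; `job_done()` reports no verdict, so the checks below are mine. I took the middle-sized gauge off the rest and slid its rod into the brass valve's neck until the collar stopped on the rim. I then drew it out and left it gripped over the face-up camera.

**Last checks:**
- **Insertion:** The pin gave a steady 2 N or so. The advance then stopped while the axial force rose to 14 N, with the collar flush on the rim in the side view. After withdrawal the pin showed roughly 4 mm, judged by eye, down from 20 mm.
- **Final pose:** By the arm's pose, the nose is about 0.5 mm from the lens centre horizontally and 150 mm above it. The tool is level and still, and the grip is held at 80 N.
- **Bystanders:** In the last full views the phone, carton, thermostat head and screwdriver stood where they started.

**What disagreed:**
- **Camera against arm pose:** The side view put the gauge up to 1 px (about 1.7 mm) from where the arm's pose said, which may be a small slip in the grip. I corrected 1.5 mm in x and 0.5 mm in y, and about 0.5–1 px remained afterwards.
- **Top view:** It differed from the arm's pose by 1–1.5 px sideways before insertion. I put this down mostly to the shaded side of the handle, and the rod went in without jamming.
- **Not confirmed from above:** The arm hides the nose from the top camera, so the nose position over the lens rests on the arm's pose and the side view only.

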